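# Push a tile crate into the bay and pin the cross bar behind it

## Robot

A 7-joint arm with a two-finger parallel gripper is mounted at the origin on the work surface. World frame = base frame: x ahead of the robot, y to its left, z up, the work surface at z = 0. Lengths are in m, angles in rad, forces in N, time in s.
With the tool pointing down it reaches from about 0.4 to 0.85 m from the base axis. Payload 10.4 kg.
Tool frame: the origin (TCP) lies midway between the tips of the shut fingers; the grasp point (between the pads) lies hold_point_z behind it (hold_point_z is the distance from the TCP to the grasp point, in m); z points along the fingers, y is the line along which they close (so a half turn about z gives the same grasp; the last joint's range is limited). The gripper opens to 87 mm and grips with 3 to 60 N. Pads are 19 mm wide; open, the fingers measure 117 mm over their backs; the gripper's body (75 mm by 190 mm) begins 51 mm behind the grasp point.
Start: joints at [-1.358, 0.332, -0.065, 1.46, 0.022, 1.35, -0.088], TCP at [0.146, 0.608, 0.223] pointing down, gripper open.
Joint ranges: [-2.6, 2.6], [-0.5, 2.12], [-1.47, 1.34], [0.16, 2.42], [-1.27, 4.41], [0.06, 2.06], [-2.6, 2.6]. Speed limits (rad/s): [2.22, 2.22, 2.79, 2.79, 3.14, 3.14, 3.14].

## Interface

Orientations are given as a unit quaternion [x, y, z, w].
In Python, from bench import * gives the robot as it stands. The module is installed in compiled form; this text tells all that it offers.
- The arm moves only by the tool drive_tool, never from a script. Its argument "increments" is a list of rows, each a list of 6 numbers: the shift along the tool's x, y, z scaled (see below), then the turn, a rotation vector about the tool's x, y, z scaled (see below). In form: [[dx, dy, dz, rx, ry, rz], ...]. A call has exactly 5 rows; each row is the pose to reach, as a shift and turn from the pose commanded when the call began, along the tool's axes at that moment; what a row does not reach only later rows make up. The controller multiplies each number of a shift by 300 mm and each number of a turn by pi/4 rad. A row lasts 1/12 s, in which the tool goes at most 41.7 mm and 7.16 degrees, less where a joint would pass 70% of its speed; a pose out of reach is approached as far as the arm can. A call with a number of a shift or a turn outside -1 to 1 is refused whole. A call with a gripper value outside its range is refused whole. "claw" is the closure, from 0 (fully open) to 1 (shut), set as the call begins (left out, the last holds). The fingers move at their own pace and stop on an object; "force" is the grip in N (left out, the last holds). Time passes only in rows, so rows that repeat a pose let the fingers close, or fill a call up. It gives the time, the measured TCP pose, the force, the opening and the grip force at its end, in the units of the state.
- read_state(): the state, without advancing time (a new reading comes with each control period).
- camera(name): name is "scene" or "side" or "wrist"; returns the picture (480x640x3 uint8, blue, green, red); there is no depth.
- get_calibration(name): a dict with "K" (3x3 intrinsics, pixels), "position" and "rotation" of the camera in the world. Camera axes: x right, y down, z forward; pixel columns grow to the right and rows downward; lengths in m; the calibration is good to about 2 mm. A picture is of the moment at which its call begins: read the wrist's pose just before it. get_calibration takes no time and is no camera call; for the wrist camera it gives the pose at the moment of the call.
- close_job(): hands the job in; it is judged then, once.
The state is a dict: "time": time; "joint_positions": joint angles; "joint_vel": joint speeds; "joint_torque": joint torques, N m; "ee_pos": TCP position; "eef_rot": TCP orientation; "ft_force": force on the tool from outside, world axes, zero at the start; "torque": the same for the moment, N m; "width": finger opening in m; "grip_force": force on a finger pad.
Only numpy, scipy, OpenCV 4.12 (cv2) and the standard library are available. Lean on these libraries where they do the work, as an engineer would, in place of code of your own. Each camera call takes 0.05 s, during which the arm holds its last target. There are 200 camera calls.

## Task

Push the crate of tiles along the rollers, without lifting it off them, until it is fully home against the end wall of the bay. Then pull up the black plunger knob on the cross bar, slide the bar in behind the crate to the next hole of its rail, and let the pin down fully into that hole. Finish while still holding the knob, with fingers on it keeping the pin down and the crate still home, and leave everything else on the table where it stands.

Things in the scene. Friction and masses are not known exactly. Their poses are not given: they have to be found in the camera images.
- bench: Fixed plywood roller bench; position and yaw vary. Origin on the table under the channel's centre line; own +y runs along the rollers into the bay, own +x to the rail's side (away from the robot). In its frame, mm: free rollers across the channel, tops z = 62, y = -235 to 185; side guides, inner faces x = -60 and 60, tops z = 75 (bay cheeks from y = 102, tops z = 95); rear end open.
- bay_end (a point): On the bay end wall's inner face, 12 mm below its top, midway: x = 0, y = 200, z = 95 mm in the bench's frame.
- next_hole (a point): Mouth of the next hole (11 mm, hidden from above by the flat bar at the start) in the top of the aluminium rail, at x = 105, y = 76, z = 78 mm in the bench's frame. The rail (top at z = 78, x = 80 to 270, 34 mm wide) has three holes 70 mm apart, at x = 245, 175 (start, under the sleeve) and 105 (next, nearest the channel).
- crate_mid (a point): Centre of the wooden tile crate's box: 105 mm across (x), 110 along the rollers (y), 60 high; its tiles reach 42 mm above this point. 0.5 to 0.9 kg, loose on the rollers, 7 mm play to each guide, own axes about as the bench's. Fully home it is at y = 145 mm in the bench's frame, front against the end wall, rear at y = 90.
- knob_grip (a point): Centre of the black upright round plunger knob, 26 mm in diameter, 34 mm high, 120 mm above the table when the pin is down. The bar's dark sleeve below it (50 mm along x, 44 along y) has its top at z = 93. Bench's frame: x = 175, y = 76 at the start, x = 105 at the next hole. Knob, pin and bar move along the rail as one.
- bar_tip (a point): Middle of the free end of the cross bar, a flat steel bar 16 mm wide (y), 12 mm thick, 87 mm above the table. Bench's frame: x = 65 at the start (clear of the crate's path), -5 at the next hole; its bay-side edge is at y = 84, 6 mm behind a crate that is fully home.
- cross_bar (a joint): Position of the cross bar along its rail in m: 0 at the start hole, 0.070 at the next hole (towards the channel, bench's own -x), range -0.075 to 0.080. Hole play 1.5 mm either way; rubs with about 2 N when the pin is pulled. Locked while the pin is in a hole.
- plunger (a joint): Lift of the plunger (knob and pin) in m: 0 fully down in a hole, clear of the rail above 0.010 (round pin end), 0.018 at most. A spring presses it down with about 6 N when down, 9 N when up; over solid rail it rides at 0.010.
- knob: The plunger knob itself (as knob_grip; origin 120 mm below that point).
- glaze_tub: Bystander: open white plastic tub, 90 mm wide, 55 mm high, on the table by the rail.
- slip_pot: Bystander: small closed terracotta pot, 64 mm wide, 55 mm high, on the table by the rail.
- test_tile: Bystander: square painted tile, 100 mm, 9 mm thick, lying to the robot's right.
- brush: Bystander: brush lying on the table at the far right.
- bulb: Bystander: dark rubber bulb with a pointed top, 52 mm wide, 85 mm high, far left.
- water: Bystander: clear bottle, 70 mm wide, 170 mm high, far left.
- white_bowl: Bystander: white ceramic bowl, 110 mm wide, 55 mm high, to the robot's left.
There are look-alikes about, which are no part of the job. Leave any turquoise look-alike of the part that bears crate_mid alone.

How it is judged:
By the outcome, as a careful person would: the job done as asked, in the order asked, and still so for the second after the job is handed in, while the arm keeps its last pose, push and grip.
It also fails if it takes over 54 s, if anything falls off the work surface, if the arm or the gripper's body presses on something with over 40 N, if the wrist force passes 120 N, or if a joint passes its speed limit or range.

## Working session

There is one attempt and no reset: what is moved stays moved. The work goes in short steps, Python scripts to look and compute and a tool call to move; the robot and the scene stay as the last step left them, time stands still between calls to the robot, and variables do not carry over. Pictures are saved under pics/ and viewed, at most 11 in all, crops included, and the job is handed in when it is done.

Besides the shell and the picture viewer there is one more tool, called as name(argument=value, ...), one argument or row to a line, values as JSON. drive_tool: Moves the arm, as the interface text tells. Its arguments: {"type":"object","properties":{"increments":{"type":"array","items":{"type":"array","items":{"type":"number"}}},"claw":{"type":"number"},"force":{"type":"number"}},"required":["increments"]}

```bash
mkdir -p pics; python3 - <<'E'
from bench import *
import cv2,numpy as np
s=read_state();print({k:np.round(v,3).tolist() for k,v in s.items()})
for n in("scene","side"):
    cv2.imwrite(f"pics/{n}0.png",camera(n));c=get_calibration(n);print(n,c)
E
```

```text
{'time': 0.0, 'joint_positions': [-1.358, 0.333, -0.065, 1.461, 0.022, 1.35, -0.088], 'joint_vel': [0.001, -0.001, 0.0, 0.001, 0.001, -0.001, -0.0], 'joint_torque': [0.001, -62.324, 0.025, -38.99, -0.061, 0.04, 0.0], 'ee_pos': [0.146, 0.607, 0.222], 'eef_rot': [0.118, 0.993, -0.001, -0.0], 'ft_force': [0.31, -0.527, 0.524], 'torque': [-0.007, 0.009, 0.013], 'grip_force': 0.0, 'width': 0.087}
scene {'K': array([[463.4488358 ,   0.        , 322.39281745],
       [  0.        , 463.4488358 , 245.73637206],
       [  0.        ,   0.        ,   1.        ]]), 'position': array([1.29149901, 0.20863074, 0.93637853]), 'rotation': array([ 0.55684089,  0.73754773, -0.30747405, -0.22674055])}
side {'K': array([[570.8203588 ,   0.        , 328.29443398],
       [  0.        , 570.8203588 , 241.50743449],
       [  0.        ,   0.        ,   1.        ]]), 'position': array([0.14251692, 1.00727473, 1.37933741]), 'rotation': array([-0.15355632,  0.92474528, -0.34501643,  0.04722589])}
```

View pics/scene0.png

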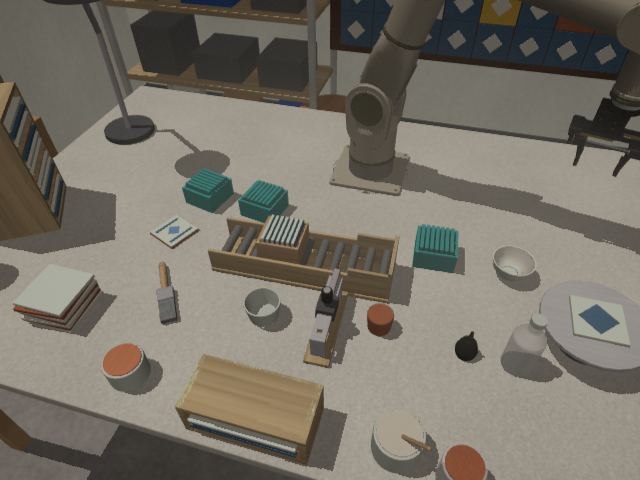

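View pics/side0.png

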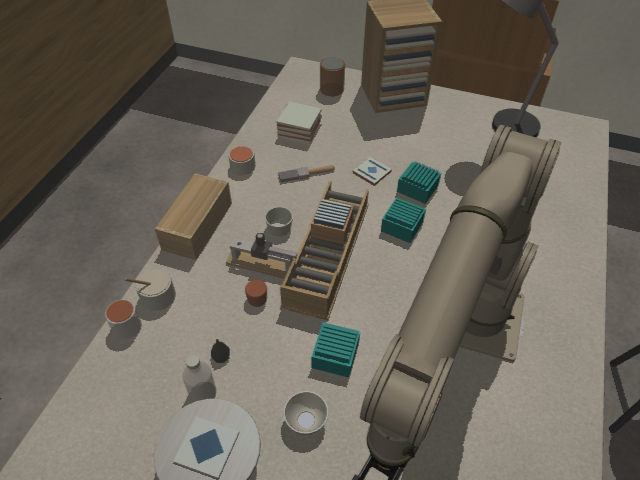

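The scene picture shows the bench at about (210–400, 200–365), the crate at (283,238), the knob at (327,295) and the bay end on the right. The side view shows the bench at (280–370, 185–310). Next I'll enlarge both for the corner pixels.

```bash
python3 - <<'E'
import cv2
a=cv2.imread("pics/scene0.png")[205:365,205:405];cv2.imwrite("pics/sc.png",cv2.resize(a,None,fx=3.7,fy=3.7,interpolation=cv2.INTER_CUBIC))
a=cv2.imread("pics/side0.png")[175:320,220:375];cv2.imwrite("pics/sd.png",cv2.resize(a,None,fx=4,fy=4,interpolation=cv2.INTER_CUBIC))
E
```

```text
(no output)
```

View pics/sc.png

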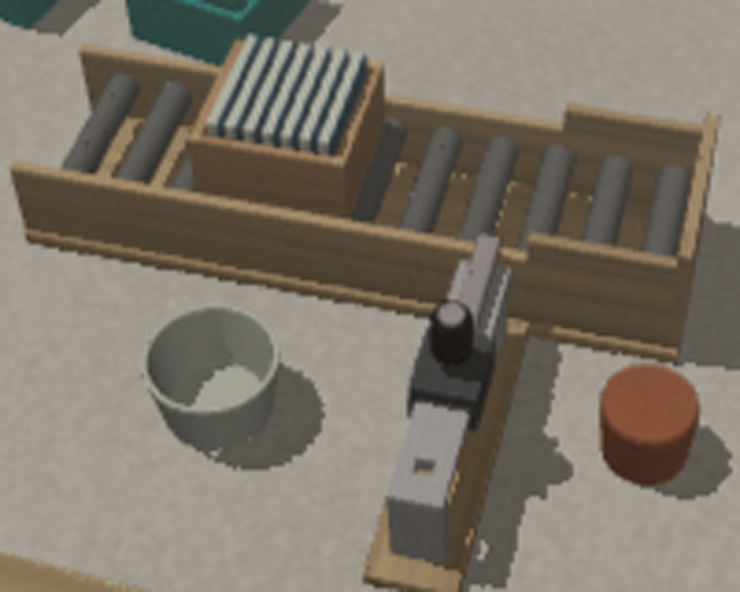

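View pics/sd.png

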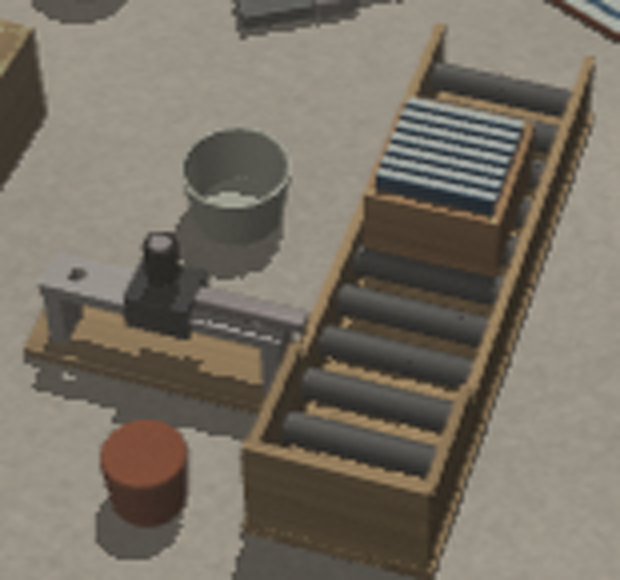

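```bash
cat > h.py <<'E'
from bench import *
import numpy as np
from scipy.spatial.transform import Rotation as R
def ray(n,u,v,z,c=None):
    c=c or get_calibration(n)
    d=R.from_quat(c["rotation"]).apply(np.linalg.solve(c["K"],[u,v,1])); p=c["position"]
    return (p+d*(z-p[2])/d[2])[:2]
def proj(n,P,c=None):
    c=c or get_calibration(n)
    q=c["K"]@R.from_quat(c["rotation"]).inv().apply(np.array(P)-c["position"]); return q[:2]/q[2]
S=lambda u,v,z:ray("scene",205+u/3.7-.4,205+v/3.7-.4,z)
D=lambda u,v,z:ray("side",220+u/4-.4,175+v/4-.4,z)
E
python3 - <<'E'
from h import *
p=lambda *a:print(*[np.round(x,4) for x in a])
print("knob");p(S(452,316,.137),D(161,241,.137))
print("hole");p(S(425,464,.078),D(77,275,.078))
for n,l in(("S x+ guide",(S(12,167,.075),S(527,257,.075))),("S x- guide",(S(83,50,.075),S(565,130,.075))),("D x+",(D(440,30,.075),D(308,340,.075))),("D x-",(D(590,60,.075),D(465,385,.075)))):
    d=l[1]-l[0];print(n);p(*l,np.degrees(np.arctan2(d[1],d[0])))
print("cheek");p(S(530,236,.095))
print("crate");q=[S(190,142,.122),S(347,162,.122),S(383,68,.122),S(222,68,.122)];p(*q,np.mean(q,0))
q=[D(365,198,.122),D(503,225,.122),D(530,125,.122),D(405,105,.122)];p(*q,np.mean(q,0))
E
```

```text
knob
[0.6583 0.0296] [0.6545 0.0261]
hole
[0.7259 0.0317] [0.7247 0.0316]
S x+ guide
[ 0.5628 -0.3197] [0.5467 0.0502] 92.4897
S x- guide
[ 0.4351 -0.3231] [0.4215 0.0472] 92.1101
D x+
[ 0.5536 -0.3145] [0.5409 0.0307] 92.1022
D x-
[ 0.4264 -0.3219] [0.4193 0.0324] 91.1493
cheek
[0.5455 0.0513]
crate
[ 0.5484 -0.1853] [ 0.5378 -0.0771] [ 0.4424 -0.0817] [ 0.473  -0.1913] [ 0.5004 -0.1339]
[ 0.5342 -0.0756] [ 0.429  -0.0841] [ 0.4401 -0.1895] [ 0.5378 -0.1779] [ 0.4853 -0.1318]
```

```bash
cat >> h.py <<'E'
O=np.array([.483,-.053]);YAW=2.0
def b2w(x,y): 
    c,s=np.cos(np.radians(YAW)),np.sin(np.radians(YAW)); return O+np.array([c*x-s*y,s*x+c*y])/1000
def plan(P,yaw=YAW,base=None):
    "rows from the current pose to P (tool down, tool y at yaw deg), scaled"
    s=read_state();r=R.from_quat(s["eef_rot"]);p=s["ee_pos"]
    z=[0,0,-1];y=[np.cos(np.radians(yaw)),np.sin(np.radians(yaw)),0];t=R.from_matrix(np.c_[np.cross(y,z),y,z])
    d=r.inv().apply(np.array(P)-p)/.3; w=(r.inv()*t).as_rotvec()/(np.pi/4)
    print("pos",np.round(p,4),"full shift",np.round(d,3),"turn",np.round(w,3),"rows>=",np.ceil(max(np.linalg.norm(d)*300/41.7,np.linalg.norm(w)*45/7.16)))
E
python3 - <<'E'
from h import *
import bench
print(get_calibration.__name__,[ (k,getattr(bench,k)) for k in dir(bench) if 'hold' in k.lower()])
print(b2w(0,-180),b2w(0,145),b2w(175,76),b2w(105,76))
plan([.30,.52,.28],60);plan([.45,.40,.28],40)
E
```

```text
<lambda> [('hold_point_z', 0.0187)]
[ 0.48928191 -0.23289035] [0.47793957 0.09191167] [0.65524103 0.02906111] [0.58528368 0.02661815]
pos [0.146  0.6074 0.2218] full shift [-0.567 -0.163 -0.194] turn [-0.002  0.     0.366] rows>= 5.0
pos [0.146  0.6074 0.2218] full shift [-1.147 -0.436 -0.193] turn [-0.002  0.001  0.811] rows>= 9.0
```

drive_tool(
  increments=[
    [-0.11,-0.03,-0.04,0,0,0.08],
    [-0.23,-0.07,-0.08,0,0,0.16],
    [-0.34,-0.1,-0.12,0,0,0.24],
    [-0.46,-0.13,-0.16,0,0,0.31],
    [-0.57,-0.16,-0.19,0,0,0.37],
  ],
  claw=1,
  force=20,
)

```text
time: 0.52
ee_pos: [0.3028, 0.5199, 0.2804]
eef_rot: [0.262, 0.965, 0.0, 0.0]
ft_force: [0.2, 0.7, -0.1]
width: 0.0612
grip_force: 0.0
```

```bash
python3 -c "
from h import *
plan([.43,.39,.28],42)"
```

```text
pos [0.3028 0.5199 0.2804] full shift [-0.585 -0.159  0.001] turn [0.001 0.    0.392] rows>= 5.0
```

drive_tool(
  increments=[
    [-0.12,-0.03,0,0,0,0.08],
    [-0.23,-0.06,0,0,0,0.16],
    [-0.35,-0.1,0,0,0,0.24],
    [-0.47,-0.13,0,0,0,0.32],
    [-0.58,-0.16,0,0,0,0.39],
  ],
)

```text
time: 0.93
ee_pos: [0.4287, 0.3901, 0.2794]
eef_rot: [0.406, 0.914, -0.0, 0.0]
ft_force: [0.6, 0.4, -0.1]
width: 0.0283
grip_force: 0.0
```

drive_tool(
  increments=[
    [-0.12,-0.03,0,0,0,0.08],
    [-0.23,-0.06,0,0,0,0.16],
    [-0.35,-0.1,0,0,0,0.24],
    [-0.47,-0.13,0,0,0,0.32],
    [-0.58,-0.16,0,0,0,0.39],
  ],
)

```text
time: 1.35
ee_pos: [0.5096, 0.2288, 0.2794]
eef_rot: [0.541, 0.841, -0.0, -0.0]
ft_force: [1.1, 0.3, -0.6]
width: 0.0019
grip_force: 0.0
```

drive_tool(
  increments=[
    [-0.12,-0.03,0,0,0,0.08],
    [-0.23,-0.06,0,0,0,0.16],
    [-0.35,-0.1,0,0,0,0.24],
    [-0.47,-0.13,0,0,0,0.32],
    [-0.58,-0.16,0,0,0,0.39],
  ],
)

```text
time: 1.77
ee_pos: [0.538, 0.0507, 0.2794]
eef_rot: [0.663, 0.749, -0.0, -0.0]
ft_force: [1.1, -0.3, 0.6]
width: 0.0005
grip_force: 0.0
```

```bash
python3 -c "
from h import *
plan([*b2w(0,-190),.24],2)"
```

```text
pos [0.538  0.0507 0.2794] full shift [-0.952 -0.279  0.131] turn [-0.   -0.    0.11] rows>= 8.0
```

drive_tool(
  increments=[
    [-0.1,-0.03,0,0,0,0],
    [-0.2,-0.06,0,0,0,0],
    [-0.3,-0.09,0,0,0,0],
    [-0.4,-0.12,0,0,0,0],
    [-0.5,-0.15,0,0,0,0],
  ],
)

```text
time: 2.18
ee_pos: [0.5116, -0.1028, 0.2793]
eef_rot: [0.661, 0.75, 0.0, -0.0]
ft_force: [0.2, -0.6, -0.2]
width: 0.0005
grip_force: 0.0
```

drive_tool(
  increments=[
    [-0.1,-0.03,0,0,0,0.02],
    [-0.2,-0.06,0,0,0,0.04],
    [-0.3,-0.09,0.04,0,0,0.06],
    [-0.4,-0.12,0.08,0,0,0.08],
    [-0.46,-0.13,0.13,0,0,0.11],
  ],
)

```text
time: 2.6
ee_pos: [0.4895, -0.247, 0.2406]
eef_rot: [0.695, 0.719, 0.0, 0.001]
ft_force: [0.1, 0.1, 0.2]
width: 0.0009
grip_force: 0.0
```

```bash
python3 -c "
from h import *
plan([*b2w(0,-190),.085],2)
import cv2
s=read_state();c=get_calibration('wrist');cv2.imwrite('pics/w1.png',camera('wrist'));print(c)
cv2.imwrite('pics/side1.png',camera('side')[150:330,220:460])
"
```

```text
pos [ 0.4895 -0.247   0.2406] full shift [0.014 0.001 0.519] turn [0.001 0.001 0.   ] rows>= 4.0
{'K': array([[416.74196973,   0.        , 314.87375063],
       [  0.        , 416.74196973, 245.92712737],
       [  0.        ,   0.        ,   1.        ]]), 'position': array([ 0.48498449, -0.16884032,  0.40270896]), 'rotation': array([0.98944861, 0.01724899, 0.00297458, 0.14382307])}
```

View pics/w1.png

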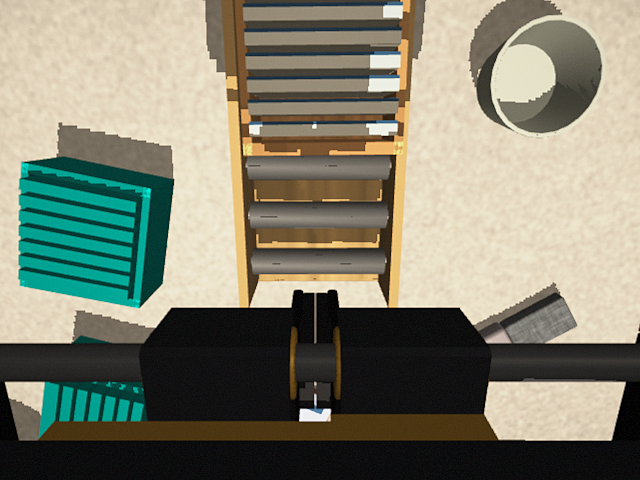

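The wrist view shows the fingers over the channel's centre line, the crate's rear edge at row ~150, and the guides' inner edges at about (247,290) and (390,290). A turquoise look-alike crate stands to the left at (95,230), well clear.

```bash
python3 -c "
from h import *
for u,v,z in((247,145,.122),(397,150,.122),(250,300,.075),(388,300,.075),(241,160,.075),(397,160,.075)):
    w=ray('wrist',u,v,z);d=w-O;a=np.radians(2);print(u,v,w.round(4),'bench',np.round([1e3*(d[0]*np.cos(a)+d[1]*np.sin(a)),1e3*(-d[0]*np.sin(a)+d[1]*np.cos(a))],1))
"
```

```text
247 145 [ 0.4402 -0.1839] bench [ -47.3 -129.3]
397 150 [ 0.538  -0.1839] bench [  50.4 -132.7]
250 300 [ 0.4335 -0.3144] bench [ -58.6 -259.5]
388 300 [ 0.5503 -0.3104] bench [  58.3 -259.6]
241 160 [ 0.4279 -0.1979] bench [ -60.1 -142.9]
397 160 [ 0.5476 -0.1939] bench [  59.6 -143.1]
```

drive_tool(
  increments=[
    [0,0,0.1,0,0,0],
    [0,0,0.2,0,0,0],
    [0,0,0.3,0,0,0],
    [0,0,0.4,0,0,0],
    [0,0,0.52,0,0,0],
  ],
)

```text
time: 3.12
ee_pos: [0.4919, -0.2423, 0.0842]
eef_rot: [0.693, 0.721, 0.001, 0.001]
ft_force: [1.0, -0.1, 0.5]
width: 0.0002
grip_force: 0.0
```

drive_tool(
  increments=[
    [0.04,-0.005,0,0,0,0],
    [0.08,-0.008,0,0,0,0],
    [0.12,-0.008,0,0,0,0],
    [0.14,-0.008,0,0,0,0],
    [0.16,-0.008,0,0,0,0],
  ],
)

```text
time: 3.53
ee_pos: [0.487, -0.1943, 0.0847]
eef_rot: [0.693, 0.721, 0.0, 0.0]
ft_force: [1.0, -0.6, -0.7]
width: 0.0007
grip_force: 0.4
```

drive_tool(
  increments=[
    [0.02,0,0,0,0,0],
    [0.05,0,0,0,0,0],
    [0.08,0,0,0,0,0],
    [0.11,0,0,0,0,0],
    [0.14,0,0,0,0,0],
  ],
)

```text
time: 3.95
ee_pos: [0.485, -0.1524, 0.0846]
eef_rot: [0.693, 0.721, 0.0, 0.0]
ft_force: [1.0, -0.4, 0.2]
width: 0.0005
grip_force: 0.5
```

drive_tool(
  increments=[
    [0.03,0,0,0,0,0],
    [0.06,0,0,0,0,0],
    [0.09,0,0,0,0,0],
    [0.12,0,0,0,0,0],
    [0.15,0,0,0,0,0],
  ],
)

```text
time: 4.37
ee_pos: [0.4831, -0.1074, 0.0845]
eef_rot: [0.693, 0.721, 0.0, -0.0]
ft_force: [1.1, -0.9, 0.1]
width: 0.0006
grip_force: 0.5
```

drive_tool(
  increments=[
    [0.03,0,0,0,0,0],
    [0.06,0,0,0,0,0],
    [0.09,0,0,0,0,0],
    [0.12,0,0,0,0,0],
    [0.15,0,0,0,0,0],
  ],
)

```text
time: 4.78
ee_pos: [0.4814, -0.0625, 0.0845]
eef_rot: [0.693, 0.721, -0.0, -0.0]
ft_force: [0.5, -1.3, -0.1]
width: 0.0007
grip_force: 0.5
```

```bash
python3 -c "
from h import *
plan([*b2w(0,80),.085],2)
import cv2
cv2.imwrite('pics/w2.png',camera('wrist'));cv2.imwrite('pics/s2.png',cv2.resize(camera('side')[150:330,200:440],None,fx=3,fy=3))
"
```

```text
pos [ 0.4814 -0.0625  0.0845] full shift [ 0.298  0.008 -0.002] turn [-0.    -0.     0.005] rows>= 3.0
```

View pics/w2.png

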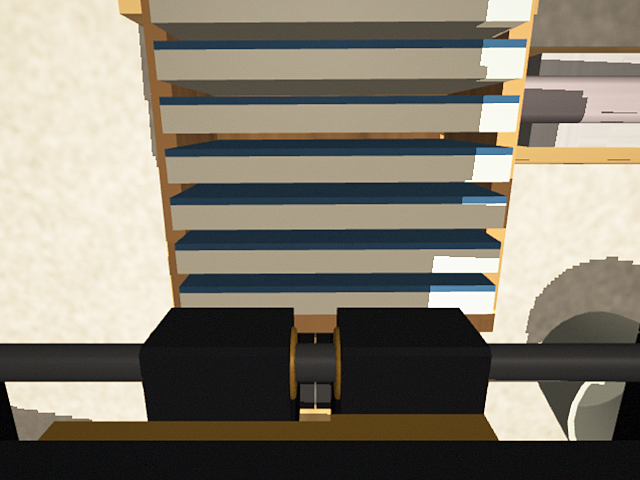

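The fingers are against the crate's rear at row ~320, and the crate is straight in the channel. I'll continue, slowing near the wall.

drive_tool(
  increments=[
    [0.03,0,0,0,0,0],
    [0.06,0,0,0,0,0],
    [0.09,0,0,0,0,0],
    [0.12,0,0,0,0,0],
    [0.15,0,0,0,0,0],
  ],
)

```text
time: 5.3
ee_pos: [0.4796, -0.0175, 0.0845]
eef_rot: [0.693, 0.721, -0.0, -0.0]
ft_force: [0.1, -1.1, -0.3]
width: 0.0003
grip_force: 0.5
```

drive_tool(
  increments=[
    [0.02,0,0,0,0,0],
    [0.04,0,0,0,0,0],
    [0.06,0,0,0,0,0],
    [0.08,0,0,0,0,0],
    [0.1,0,0,0,0,0],
  ],
)

```text
time: 5.72
ee_pos: [0.4785, 0.012, 0.0845]
eef_rot: [0.693, 0.721, -0.0, -0.0]
ft_force: [0.4, -0.3, -0.6]
width: 0.0006
grip_force: 0.4
```

drive_tool(
  increments=[
    [0.01,0,0,0,0,0],
    [0.02,0,0,0,0,0],
    [0.03,0,0,0,0,0],
    [0.04,0,0,0,0,0],
    [0.05,0,0,0,0,0],
  ],
)

```text
time: 6.13
ee_pos: [0.4778, 0.0263, 0.0845]
eef_rot: [0.693, 0.721, -0.0, 0.0]
ft_force: [-6.2, -18.8, 6.1]
width: 0.0005
grip_force: 10.5
```

drive_tool(
  increments=[
    [0.005,0,0,0,0,0],
    [0.0,0,0,0,0,0],
    [-0.005,0,0,0,0,0],
    [-0.01,0,0,0,0,0],
    [-0.02,0,0,0,0,0],
  ],
)

```text
time: 6.55
ee_pos: [0.4782, 0.0209, 0.0845]
eef_rot: [0.693, 0.721, 0.0, -0.0]
ft_force: [0.5, -0.3, 0.7]
width: 0.0008
grip_force: 0.0
```

drive_tool(
  increments=[
    [-0.03,0,0,0,0,0],
    [-0.07,0,0,0,0,0],
    [-0.1,0,-0.1,0,0,0],
    [-0.1,0,-0.23,0,0,0],
    [-0.1,0,-0.35,0,0,0],
  ],
)

```text
time: 6.97
ee_pos: [0.4787, -0.0112, 0.1908]
eef_rot: [0.694, 0.72, -0.001, -0.0]
ft_force: [0.9, 0.9, -0.5]
width: 0.0004
grip_force: 0.0
```

```bash
python3 -c "
from h import *
import cv2
plan([*b2w(175,76),.19],2)
cv2.imwrite('pics/w3.png',camera('wrist'))
c=get_calibration('wrist')
for P in ((-60,200,.107),(60,200,.107),(-52,200,.122),(52,90,.122),(-52,90,.122),(175,76,.137)):print(P,proj('wrist',[*b2w(*P[:2]),P[2]],c).round())
"
```

```text
pos [ 0.4787 -0.0112  0.1908] full shift [0.112 0.593 0.002] turn [-0.002  0.001  0.003] rows>= 5.0
(-60, 200, 0.107) [202. -35.]
(60, 200, 0.107) [429. -34.]
(-52, 200, 0.122) [211. -46.]
(52, 90, 0.122) [407. 179.]
(-52, 90, 0.122) [224. 178.]
(175, 76, 0.137) [636. 208.]
```

View pics/w3.png

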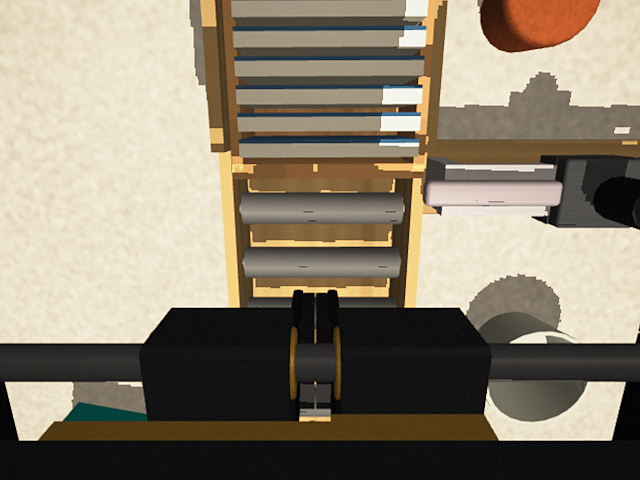

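The crate's rear rim is at rows ~158–178, the bar at rows 180–206 and the cheek start at row 151. I'll move over the knob and check home-ness from there.

drive_tool(
  increments=[
    [0.02,0.12,0,0,0,0],
    [0.04,0.24,0,0,0,0],
    [0.06,0.36,0,0,0,0],
    [0.09,0.48,0,0,0,0],
    [0.11,0.59,0,0,0,0],
  ],
  claw=0,
)

```text
time: 7.43
ee_pos: [0.6568, 0.0311, 0.1889]
eef_rot: [0.693, 0.721, 0.0, -0.0]
ft_force: [-0.0, 1.0, 0.2]
width: 0.0258
grip_force: 0.0
```

```bash
python3 -c "
from h import *
import cv2
plan([*b2w(175,76),.103],2)
cv2.imwrite('pics/w4.png',camera('wrist'))
a=camera('side')[175:320,220:375];cv2.imwrite('pics/sd4.png',cv2.resize(a,None,fx=4,fy=4,interpolation=cv2.INTER_CUBIC))
for P in ((52,200,.122),(-52,200,.122),(52,90,.122),(-52,90,.122),(0,200,.107),(0,90,.122)):
  q=proj('side',[*b2w(*P[:2]),P[2]]);print(P,((q-[220,175]+.4)*4).round())
"
```

```text
pos [0.6568 0.0311 0.1889] full shift [-0.007 -0.005  0.286] turn [-0.    -0.001  0.007] rows>= 3.0
(52, 200, 0.122) [264. 428.]
(-52, 200, 0.122) [409. 465.]
(52, 90, 0.122) [314. 310.]
(-52, 90, 0.122) [454. 344.]
(0, 200, 0.107) [336. 460.]
(0, 90, 0.122) [384. 327.]
```

View pics/sd4.png

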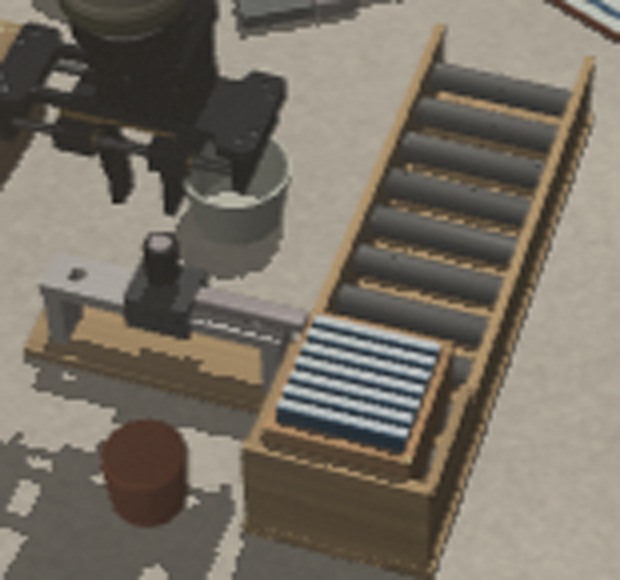

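View pics/w4.png

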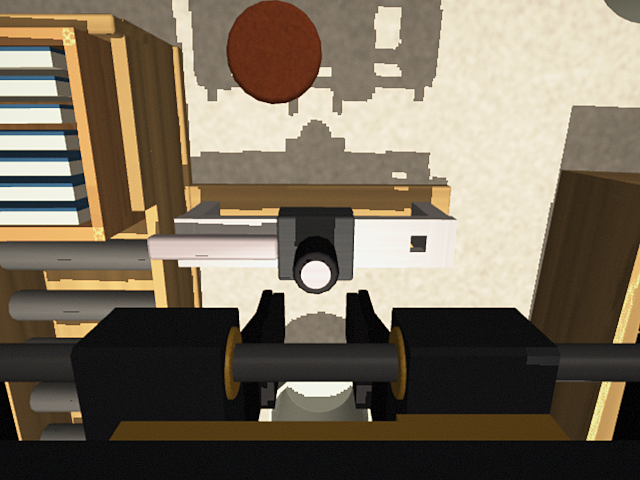

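The side view shows the crate's front edge at (265–410, 440–475) tight on the end wall. The wrist view shows the knob top at (316,275) and the bar and holes clear.

```bash
python3 -c "
from h import *
k=ray('wrist',316,275,.137);print(k,b2w(175,76)); plan([*k,.103],2)
for P in ((-20,200,.107),(20,200,.107),(52,200,.122),(52,90,.122),(245,76,.078)):print(P,proj('wrist',[*b2w(*P[:2]),P[2]]).round())
"
```

```text
[0.65662244 0.03081051] [0.65524103 0.02906111]
pos [0.6577 0.0319 0.1866] full shift [-0.003 -0.003  0.279] turn [-0.003  0.003  0.009] rows>= 3.0
(-20, 200, 0.107) [-56.  34.]
(20, 200, 0.107) [20. 35.]
(52, 200, 0.122) [65. 29.]
(52, 90, 0.122) [ 97. 244.]
(245, 76, 0.078) [417. 247.]
```

drive_tool(
  increments=[
    [0,0,0,0,0,0],
    [0,0,0,0,0,0],
    [0,0,0,0,0,0],
    [0,0,0,0,0,0],
    [-0.005,-0.004,0.05,0,0,0],
  ],
)

```text
time: 7.95
ee_pos: [0.6549, 0.0289, 0.1779]
eef_rot: [0.693, 0.721, 0.003, 0.001]
ft_force: [0.4, -0.1, -0.7]
width: 0.0668
grip_force: 0.0
```

drive_tool(
  increments=[
    [0,0,0.06,0,0,0],
    [0,0,0.12,0,0,0],
    [0,0,0.17,0,0,0],
    [0,0,0.21,0,0,0],
    [0,0,0.225,0,0,0],
  ],
)

```text
time: 8.37
ee_pos: [0.6527, 0.029, 0.1058]
eef_rot: [0.693, 0.721, -0.0, -0.001]
ft_force: [-1.3, -1.0, -0.2]
width: 0.0864
grip_force: 0.0
```

```bash
python3 -c "
from h import *
plan([.6563,.0304,.103],2)"
```

```text
pos [0.6527 0.029  0.1058] full shift [0.004 0.012 0.009] turn [-0.002 -0.001  0.005] rows>= 1.0
```

Centre on the knob, then close.

drive_tool(
  increments=[
    [0.004,0.01,0.007,0,0,0],
    [0.004,0.01,0.007,0,0,0],
    [0.004,0.01,0.007,0,0,0],
    [0.004,0.01,0.007,0,0,0],
    [0.004,0.01,0.007,0,0,0],
  ],
)

```text
time: 8.78
ee_pos: [0.6571, 0.0301, 0.1057]
eef_rot: [0.693, 0.721, 0.0, 0.0]
ft_force: [0.5, -0.6, -0.3]
width: 0.0871
grip_force: 0.0
```

drive_tool(
  increments=[
    [0,0,0,0,0,0],
    [0,0,0,0,0,0],
    [0,0,0,0,0,0],
    [0,0,0,0,0,0],
    [0,0,0,0,0,0],
  ],
  claw=1,
  force=30,
)

```text
time: 9.2
ee_pos: [0.6567, 0.0302, 0.1049]
eef_rot: [0.693, 0.721, 0.0, -0.0]
ft_force: [1.0, -0.4, 1.0]
width: 0.0613
grip_force: 0.0
```

drive_tool(
  increments=[
    [0,0,0,0,0,0],
    [0,0,0,0,0,0],
    [0,0,0,0,0,0],
    [0,0,0,0,0,0],
    [0,0,0,0,0,0],
  ],
)

```text
time: 9.62
ee_pos: [0.6567, 0.0302, 0.1049]
eef_rot: [0.693, 0.721, 0.0, -0.0]
ft_force: [-0.5, 0.4, -0.4]
width: 0.0289
grip_force: 0.0
```

drive_tool(
  increments=[
    [0,0,0,0,0,0],
    [0,0,0,0,0,0],
    [0,0,0,0,0,0],
    [0,0,0,0,0,0],
    [0,0,0,0,0,0],
  ],
)

```text
time: 10.03
ee_pos: [0.6567, 0.0302, 0.1049]
eef_rot: [0.693, 0.721, 0.0, -0.0]
ft_force: [0.2, -0.2, -0.1]
width: 0.0253
grip_force: 30.0
```

drive_tool(
  increments=[
    [0,0,-0.01,0,0,0],
    [0,0,-0.02,0,0,0],
    [0,0,-0.03,0,0,0],
    [0,0,-0.04,0,0,0],
    [0,0,-0.048,0,0,0],
  ],
  force=40,
)

```text
time: 10.45
ee_pos: [0.6561, 0.0302, 0.1191]
eef_rot: [0.693, 0.721, -0.001, -0.001]
ft_force: [-1.6, -0.0, -9.0]
width: 0.0252
grip_force: 40.0
```

drive_tool(
  increments=[
    [0,0,0,0,0,0],
    [0,0,0,0,0,0],
    [0,0,0,0,0,0],
    [0,0,0,0,0,0],
    [0,0,0,0,0,0],
  ],
)

```text
time: 10.87
ee_pos: [0.6565, 0.0302, 0.119]
eef_rot: [0.693, 0.721, -0.0, -0.0]
ft_force: [-0.8, -0.5, -8.8]
width: 0.0247
grip_force: 40.0
```

```bash
python3 -c "
from h import *
p=read_state()['ee_pos'];d=b2w(105,76)-b2w(175,76)
plan([*(p[:2]+d),p[2]],2)"
```

```text
pos [0.6565 0.0302 0.119 ] full shift [ 0.001 -0.233  0.   ] turn [-0.001 -0.     0.005] rows>= 2.0
```

drive_tool(
  increments=[
    [0,-0.02,0,0,0,0],
    [0,-0.05,0,0,0,0],
    [0,-0.08,0,0,0,0],
    [0,-0.11,0,0,0,0],
    [0,-0.14,0,0,0,0],
  ],
)

```text
time: 11.28
ee_pos: [0.6146, 0.0286, 0.1196]
eef_rot: [0.693, 0.721, 0.001, 0.0]
ft_force: [3.0, -0.3, -9.5]
width: 0.025
grip_force: 40.0
```

drive_tool(
  increments=[
    [0,-0.03,0,0,0,0],
    [0,-0.06,0,0,0,0],
    [0.001,-0.08,0,0,0,0],
    [0.001,-0.093,0,0,0,0],
    [0.001,-0.093,0,0,0,0],
  ],
)

```text
time: 11.7
ee_pos: [0.5861, 0.0276, 0.1195]
eef_rot: [0.693, 0.721, -0.0, -0.0]
ft_force: [-1.6, -0.5, -8.1]
width: 0.0253
grip_force: 40.0
```

```bash
python3 -c "
from h import *
d=b2w(105,76)-b2w(175,76)
plan([.6565+d[0],.0302+d[1],.119],2)"
```

```text
pos [0.5861 0.0276 0.1195] full shift [0.    0.001 0.002] turn [-0.001 -0.     0.005] rows>= 1.0
```

Slid 70.4 mm, so the pin should be over the hole. I'll lower it.

drive_tool(
  increments=[
    [0,0.001,0.01,0,0,0],
    [0,0.001,0.02,0,0,0],
    [0,0.001,0.03,0,0,0],
    [0,0.001,0.04,0,0,0],
    [0,0.001,0.048,0,0,0],
  ],
)

```text
time: 12.12
ee_pos: [0.5874, 0.0276, 0.1047]
eef_rot: [0.693, 0.721, -0.0, 0.0]
ft_force: [-2.9, -1.8, 19.6]
width: 0.0246
grip_force: 40.0
```

drive_tool(
  increments=[
    [0,0,0.002,0,0,0],
    [0,0,0.004,0,0,0],
    [0,0,0.004,0,0,0],
    [0,0,0.004,0,0,0],
    [0,0,0.004,0,0,0],
  ],
)

```text
time: 12.53
ee_pos: [0.5883, 0.0277, 0.1048]
eef_rot: [0.693, 0.721, 0.001, 0.001]
ft_force: [0.3, -1.8, 5.9]
width: 0.0249
grip_force: 40.0
```

```bash
python3 -c "
from h import *
import cv2
s=read_state();print(s['ee_pos'],s['ft_force'],s['width'])
a=camera('scene')[205:365,205:405];b=camera('side')[175:320,220:375]
f=lambda a:cv2.resize(a,(400,int(400*a.shape[0]/a.shape[1])),interpolation=cv2.INTER_CUBIC)[:320]
cv2.imwrite('pics/f5.png',np.hstack([f(a),f(b)]))
"
```

```text
[0.58829872 0.02771132 0.10481415] [ 0.28168173 -1.84703725  5.90954396] 0.024925170459408983
```

View pics/f5.png

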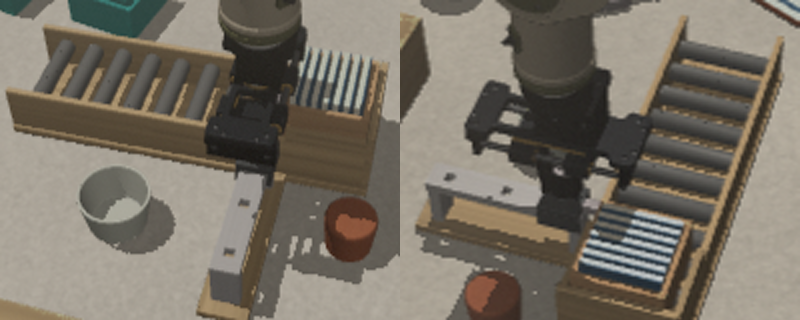

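Height is back to the pre-lift value, which suggests the pin is in the hole. I'll nudge along the rail to check that it's locked.

drive_tool(
  increments=[
    [0,-0.005,0,0,0,0],
    [0,-0.01,0,0,0,0],
    [0,-0.015,0,0,0,0],
    [0,-0.018,0,0,0,0],
    [0,-0.018,0,0,0,0],
  ],
)

```text
time: 13.05
ee_pos: [0.5852, 0.0276, 0.1049]
eef_rot: [0.693, 0.721, 0.003, 0.003]
ft_force: [14.8, -1.6, -4.8]
width: 0.0252
grip_force: 40.1
```

drive_tool(
  increments=[
    [0,0.01,0,0,0,0],
    [0,0.02,0,0,0,0],
    [0,0.026,0,0,0,0],
    [0,0.03,0,0,0,0],
    [0,0.03,0,0,0,0],
  ],
)

```text
time: 13.47
ee_pos: [0.5893, 0.0278, 0.1047]
eef_rot: [0.693, 0.721, -0.001, -0.002]
ft_force: [-14.3, -2.4, 19.0]
width: 0.0253
grip_force: 40.0
```

Forces of ±14 N within about ±2 mm show it's locked. I'll recentre with a light downward push.

drive_tool(
  increments=[
    [0,-0.006,0,0,0,0],
    [0,-0.012,0,0,0,0],
    [0,-0.013,0,0,0,0],
    [0,-0.013,0,0,0,0],
    [0,-0.013,0,0,0,0],
  ],
)

```text
time: 13.88
ee_pos: [0.5878, 0.0277, 0.1048]
eef_rot: [0.693, 0.721, 0.001, 0.001]
ft_force: [0.1, -1.2, 6.9]
width: 0.0252
grip_force: 40.0
```

```bash
python3 -c "
from h import *
import cv2
s=read_state();print(s['ee_pos'],s['ft_force'])
cv2.imwrite('pics/w6.png',camera('wrist'))
for P in ((-60,200,.107),(0,200,.107),(0,200,.122),(0,90,.122),(52,90,.122),(-5,84,.093)):print(P,proj('wrist',[*b2w(*P[:2]),P[2]]).round())"
```

```text
[0.58781681 0.02767945 0.10480748] [ 0.12953034 -1.16235022  6.88948614]
(-60, 200, 0.107) [-177.  -19.]
(0, 200, 0.107) [  2. -18.]
(0, 200, 0.122) [-34. -34.]
(0, 90, 0.122) [ 34. 301.]
(52, 90, 0.122) [172. 302.]
(-5, 84, 0.093) [ 67. 287.]
```

View pics/w6.png

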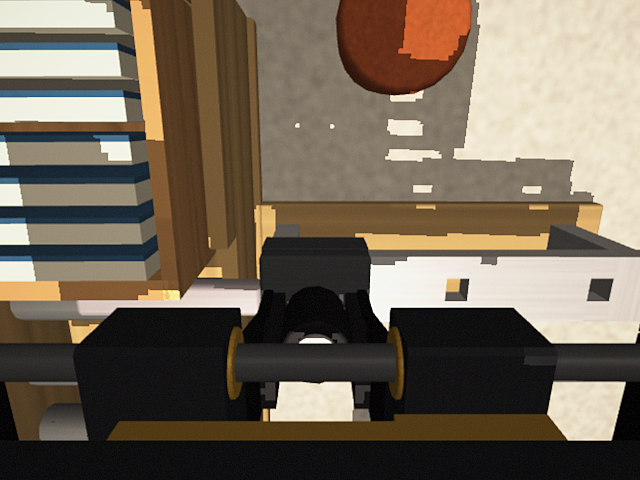

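The crate's rear edge is at row ~300, against 302 predicted for home. The bar is behind it and the start hole at (457,289) is uncovered, so everything is in place.

```bash
python3 -c "
from bench import *
print(close_job())"
```

```text
the job is handed in; nothing more can be done
None
```

The job is handed in: the crate is home against the end wall, the bar is pinned in the next hole behind it (a nudge each way showed it locked), and the gripper is still holding the knob down. No bystander was touched as far as I could see.

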